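# Mount a bottle holder on the tumble mixer, load it and start it

## Robot

A 7-joint arm with a two-finger parallel gripper is mounted at the origin on a cart in front of the work surface, level with it; the furniture and walls round the work are solid. World frame = base frame: x ahead of the robot, y to its left, z up, the work surface at z = 0. Lengths are in mm, angles in rad, forces in N, time in s.
With the tool pointing down it reaches from about 400 to 875 mm from the base axis. Payload 4.4 kg.
Tool frame: the origin (TCP) lies at the very end of the fingers, on their centre line; the grasp point (between the pads) lies 19 mm behind it; z points along the fingers, y is the line along which they close (so a half turn about z gives the same grasp; the last joint's range is limited). The gripper opens to 85 mm and grips with 20 to 120 N. Pads are 22 mm wide; open, the fingers measure 114 mm over their backs; the gripper's body (76 mm by 85 mm) begins 54 mm behind the grasp point. The pads swing forward as they close: fully open they stand 13 mm farther back than shut.
Start: joints at [1.282, 0.628, 0.038, 1.517, -0.027, 0.996, -0.02], TCP at [143.652, -633.942, 231.313] pointing down, gripper open.
Joint ranges: [-3.06, 3.06], [-0.37, 2.12], [-1.25, 1.32], [0.18, 2.47], [-1.1, 4.24], [0.23, 1.98], [-2.94, 2.94]. Speed limits (rad/s): [2.57, 2.57, 3.14, 3.14, 3.14, 3.14, 3.14].

## Interface

Orientations are given as a unit quaternion [w, x, y, z].
In Python, from station import get_state, get_image, camera_params, close_job, look_for, mark_of gives the robot as it stands.
- The arm moves only by the shell command python3 -m jog 'ROWS' [FORCE]. ROWS is JSON, a list that holds one entry, the list of rows, each a list of 5 numbers: the shift along the world's x, y, z in units of 40 mm (1.0 is 40 mm), then the turn about the world's z in units of 5 degrees (1.0 is 5 degrees), then the opening, from 0 (shut) to 1 (fully open). A call has 1 to 12 rows; each row shifts and turns the commanded pose from where the row before left it; what a row does not reach is not made up. A row lasts 1/12 s, in which the tool goes at most 41.7 mm and 7.16 degrees, less where a joint would pass 70% of its speed; a pose out of reach is approached as far as the arm can. A call is refused whole if a number of a shift passes 1 or a number of a turn 1, either way. A call with a gripper value outside its range is refused whole. The fingers move at their own pace and stop on an object; FORCE is the grip in N (left out, the last holds). Time passes only in rows, so rows that do not move let the fingers close. It gives the time, the measured TCP pose, the force, the opening and the grip force at its end, in the units of the state.
- get_state(): the state, without advancing time (a new reading comes with each control period).
- get_image(name): name is "scene" or "top" or "wrist"; returns the picture (420x560x3 uint8, red, green, blue); there is no depth.
- camera_params(name): a dict with "fx", "fy", "cx", "cy" (pixels), "k1" (the pictures are not rectified: a ray, as slopes to the right and down, at radius r is drawn at 1 + k1 r^2 times it, then the intrinsics apply), "eye" and "rotation" of the camera in the world; the wrist camera has in their place "tool_from_camera" (4x4, takes a point from camera to tool coordinates, whose origin is the TCP and whose axes are the flange's). Camera axes: x right, y down, z forward; pixel columns grow to the right and rows downward; lengths in mm; the calibration is good to about 2 mm. A picture is of the moment at which its call begins: read the wrist's pose just before it. camera_params takes no time and is no camera call.
- close_job(): hands the job in; it is judged then, once.
Trained networks look in the newest picture that a camera, given by its name, has taken for a name from the list of things; names that differ only in an ending like _2 or _b are one class to them, and where a whole thing is asked for, a point or a joint stands for the part that bears it (a point fixed in the world has none). Each returns a list of dicts, best first, with "score" (0 to 1); they miss things now and then, are a little off and sometimes report something else, mostly with a low value. They report only what shows in the picture. A call takes as long as a camera call. They do not tell look-alikes from the thing itself.
- look_for(camera, target): "position" ([x, y, z] in mm, in world coordinates, good to about 4 mm: the middle of the surface that is visible of it).
- mark_of(camera, target): "position" ([x, y, z] in mm, in world coordinates, good to about 4 mm: a listed point, or the origin of a listed thing).
The state is a dict: "time": time; "joint_positions": joint angles; "qvel": joint speeds; "joint_torque": joint torques, N m; "tcp_pos": TCP position; "ee_rot": TCP orientation; "contact_force": force on the tool from outside, world axes, zero at the start; "moment": the same for the moment, N m; "opening": finger opening in mm; "grip_force": force on a finger pad.
Only numpy, scipy, OpenCV 4.12 (cv2) and the standard library are available. Lean on these libraries where they do the work, as an engineer would, in place of code of your own. Each camera call takes 0.05 s, during which the arm holds its last target. There are 200 camera calls.

## Task

Get the tumble mixer ready and running: set the bottle holder into the leaning socket with its lugs going down through the two open slots, then twist it clockwise (seen from above) until the lugs drop fully into the locking notches and let go of it. Then stand the smaller of the two white bottles in the holder, right down on its floor, and last push the mixer's lever all the way over to the back to start it. Leave the larger bottle and the conical flask where they stand.

Things in the scene. Friction and masses are not known exactly. Their poses are not given: they have to be found in the camera images.
- cup_mid (a point): Bottle holder: open round grey cup, 66 mm across, on a steel hub with two lugs; 80 mm tall, about 120 g, loose, upright at the start. Point on its axis, 40 mm above the underside; z out of the mouth, x through both lugs (alike; a half turn makes no difference). Cup 34 to 80 mm up, inside 55 mm across, 42 mm deep, mouth bevelled to 64 mm. Hub 40 mm across, 0 to 34 mm up, with tapered foot. Grip it round the cup.
- cup_lug (a point): End of one of the holder's two lugs (a round steel pin, 8 mm thick, straight through the hub): 32 mm out from the holder's axis and 12 mm above its underside. Axes as the holder's.
- socket: Fixed aluminium bayonet ring on the mixer's head, 68 mm across, 31 mm high, bore 42 mm; its axis leans 26 degrees from vertical to the mixer's front, which faces the robot and somewhat to its right. Origin on the axis where the underside of the locked holder lies, about 130 mm above the worktop; z out of the mouth, x through both locking notches. Locked, the holder's centre is at z = 40 mm, its x along this x (either way).
- slot (a point): In one of the two opposite entry slots, on its floor: 28 mm from the socket's axis, 62 degrees anticlockwise (positive about the socket's z) of its x, at height 14 mm. The slots are 40 degrees wide and open to the rim at 31 mm. With lugs on this floor the holder stands 6 mm above its locked height. Axes as the socket's.
- notch (a point): In one of the two locking notches, on its floor: 28 mm from the axis on the socket's x, at height 8 mm, 30 degrees wide. From a slot the ledge runs level, clockwise (negative about z), under a lip (25 to 31 mm high) to the notch; a solid stop follows. So turn 62 degrees, then the holder drops 6 mm (a light push helps). Axes as the socket's.
- bottle_mid (a point): The smaller white plastic bottle, 52 mm across, 113 mm tall, about 60 g, loose, upright; straight body to about 75 mm up, cap 38 mm across from 90 mm up. Point on its axis, half-way up (56.5 mm above the base); z along its axis to the cap. Standing in the holder, this point lies 54.5 mm from the holder's centre point along the holder's axis.
- run_lever (a joint): The mixer's start lever on a white pod 135 mm to the right of the socket (seen from the front). 0 = leaning fully to the front (off), 1.0 rad = leaning fully to the back (on); starts between 0 and 0.12. It takes about 1 to 2 N at its knob and stays where it is left.
- run_lever_tip (a point): Centre of the lever's black ball knob, 26 mm across, on a 60 mm long, 10 mm thick arm whose pivot is 36 mm above the worktop. Axes are the lever's own and lean with it: y is the hinge axis, level; x points to the back of the mixer, the way to push (upward at first, level half-way). From off to on the knob goes about 58 mm to the back.
- big_bottle: The larger white plastic bottle, 68 mm across and 143 mm tall, a bystander. Origin at the centre of its base.
- flask: A conical glass flask, 68 mm across and 127 mm tall, a bystander. Origin at the centre of its base.
There are look-alikes about, which are no part of the job. What is shaped like the part that bears bottle_mid but green is not meant. What is shaped like the part that bears cup_mid but brown is not meant.

How it is judged (in metres and radians):
On the way, in this order (a step that is already met when the one before it is completed fails the run):
1. the holder sits in the socket, its lugs down through the entry slots (x of cup_mid in the frame of socket between -0.006 and 0.006 m and y of cup_mid in the frame of socket between -0.006 and 0.006 m and angle between the z axis of cup_mid and the z axis of socket, either way round below 0.14 rad and z of cup_mid in the frame of socket between 0.038 and 0.054 m), for 0.1 s.
2. the holder is turned and its lugs have dropped into the locking notches, and it is let go (x of cup_mid in the frame of socket between -0.006 and 0.006 m and y of cup_mid in the frame of socket between -0.006 and 0.006 m and angle between the z axis of cup_mid and the z axis of socket, either way round below 0.14 rad and z of cup_mid in the frame of socket between 0.0365 and 0.0435 m and angle between the x axis of cup_mid and the x axis of socket, either way round below 0.2 rad and contact force between the fingers and cup below 0.1 N), for 0.2 s.
3. the smaller bottle stands in the locked holder, down on its floor, and is let go (x of cup_mid in the frame of socket between -0.006 and 0.006 m and y of cup_mid in the frame of socket between -0.006 and 0.006 m and angle between the z axis of cup_mid and the z axis of socket, either way round below 0.14 rad and z of cup_mid in the frame of socket between 0.0365 and 0.0435 m and angle between the x axis of cup_mid and the x axis of socket, either way round below 0.2 rad and x of bottle_mid in the frame of cup_mid between -0.01 and 0.01 m and y of bottle_mid in the frame of cup_mid between -0.01 and 0.01 m and z of bottle_mid in the frame of cup_mid between 0.0485 and 0.0605 m and angle between the z axis of bottle_mid and the z axis of cup_mid, either way round below 0.2 rad and contact force between the fingers and bottle below 0.1 N), for 0.2 s.
4. the lever is pushed over to on (value of joint run_lever above 0.8 rad), for 0.1 s.
At the end, for the whole second after the job is handed in: Holder locked: centre within 6 mm of the socket axis and 3.5 mm of locked height, axis within 8 deg, lugs within 11 deg of the notches. Smaller bottle standing in it: within 10 mm sideways, 6 mm in height and 11 deg. Lever beyond 0.8 of its 1.0 rad (x of cup_mid in the frame of socket between -0.006 and 0.006 m and y of cup_mid in the frame of socket between -0.006 and 0.006 m and angle between the z axis of cup_mid and the z axis of socket, either way round below 0.14 rad and z of cup_mid in the frame of socket between 0.0365 and 0.0435 m and angle between the x axis of cup_mid and the x axis of socket, either way round below 0.2 rad and x of bottle_mid in the frame of cup_mid between -0.01 and 0.01 m and y of bottle_mid in the frame of cup_mid between -0.01 and 0.01 m and z of bottle_mid in the frame of cup_mid between 0.0485 and 0.0605 m and angle between the z axis of bottle_mid and the z axis of cup_mid, either way round below 0.2 rad and value of joint run_lever above 0.8 rad); the robot touches nothing.
It fails at once if the larger bottle is moved more than 30 mm or tipped (distance of big_bottle from where it was at the start of the episode above 0.03 m or angle between big_bottle's own z axis and vertical above 0.35 rad).
It fails at once if the conical flask is moved more than 30 mm or tipped (distance of flask from where it was at the start of the episode above 0.03 m or angle between flask's own z axis and vertical above 0.35 rad).
It also fails if it takes over 67 s, if anything falls off the work surface, if the arm or the gripper's body presses on something with over 40 N, if the wrist force passes 120 N, or if a joint passes its speed limit or range.

## Working session

There is one attempt and no reset: what is moved stays moved. The work goes in short steps, Python scripts to look and compute and a shell command to move; the robot and the scene stay as the last step left them, time stands still between calls to the robot, and variables do not carry over. Pictures are saved under pics/ and viewed, at most 10 in all, crops included, and the job is handed in when it is done.

```bash
ls; mkdir -p pics; cat > h.py <<'E'
import numpy as np, cv2
from station import *
from scipy.spatial.transform import Rotation as R
def snap(n,f,crop=None,s=1):
    im=get_image(n)[:,:,::-1]
    if crop: im=im[crop[1]:crop[3],crop[0]:crop[2]]
    cv2.imwrite('pics/'+f,cv2.resize(im,None,fx=s,fy=s,interpolation=cv2.INTER_CUBIC))
def q(w): return R.from_quat([w[1],w[2],w[3],w[0]])
def cam(n):
    p=camera_params(n)
    if n=='wrist':
        s=get_state();T=np.eye(4);T[:3,:3]=q(s['ee_rot']).as_matrix();T[:3,3]=s['tcp_pos']
        C=T@np.array(p['tool_from_camera']);return p,C[:3,:3],C[:3,3]
    return p,np.array(p['rotation']),np.array(p['eye'])
def proj(n,P):
    p,Rm,e=cam(n);c=Rm.T@(np.array(P,float)-e);x=c[:2]/c[2];x=x*(1+p['k1']*(x@x))
    return np.round([p['fx']*x[0]+p['cx'],p['fy']*x[1]+p['cy']],1)
def ray(n,u,v):
    p,Rm,e=cam(n);d=np.array([(u-p['cx'])/p['fx'],(v-p['cy'])/p['fy']]);x=d.copy()
    for _ in range(20): x=d/(1+p['k1']*(x@x))
    r=Rm@np.array([x[0],x[1],1]);return e,r/np.linalg.norm(r)
def atz(n,u,v,z):
    e,r=ray(n,u,v);return np.round(e+r*(z-e[2])/r[2],1)
def tri(a,ua,b,ub):
    e1,d1=ray(a,*ua);e2,d2=ray(b,*ub)
    t=np.linalg.lstsq(np.c_[d1,-d2],e2-e1,rcond=None)[0]
    p,r=e1+d1*t[0],e2+d2*t[1];return np.round((p+r)/2,1),round(np.linalg.norm(p-r),1)
def marks(n,names,f=mark_of):
    for t in names:
        for d in f(n,t)[:4]:
            print(n,t,round(d['score'],2),np.round(d['position'],0),proj(n,d['position']))
E
python3 - <<'E'
from h import *
for n in ['scene','top']:
    snap(n,n+'0.png')
    p=cam(n); print(n,p[2],p[1][:,2])
    marks(n,['cup_mid','cup_lug','socket','slot','notch','bottle_mid','run_lever_tip','big_bottle','flask'])
s=get_state();print(s['time'],s['ee_rot'],s['opening'])
E
```

```text
picsTraceback (most recent call last):
  File "<stdin>", line 4, in <module>
IndexError: too many indices for array: array is 1-dimensional, but 2 were indexed
```

View pics/scene0.png

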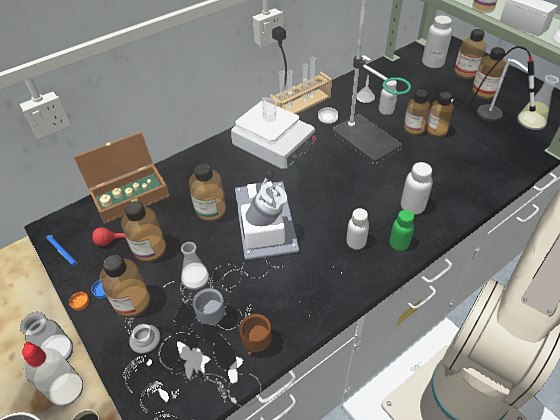

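The scene shows the grey cup at (208,305), with a brown look-alike at (255,332). The mixer head is at (266,205). The small white bottle is at (357,230), the green one at (402,230), the larger white one at (416,188), and the flask at (193,266).

```bash
sed -i "s/np.array(p\['rotation'\])/q(p['rotation']).as_matrix()/" h.py
python3 - <<'E'
from h import *
print(camera_params('scene')['rotation'])
for n in ['scene','top']:
    snap(n,n+'1.png')
    p=cam(n); print(n,p[2],p[1][:,2])
    marks(n,['cup_mid','cup_lug','socket','slot','notch','bottle_mid','run_lever_tip','big_bottle','flask'])
s=get_state();print(s['time'],s['ee_rot'],s['opening'])
E
```

```text
[ 0.16497    -0.41171886  0.83941778 -0.31408642]
scene [-63.44929434 441.22963608 980.64506432] [ 0.5355881  -0.39145693 -0.74826924]
scene cup_mid 0.97 [360. 219.  39.] [257.2 334.7]
scene cup_mid 0.65 [471. 268.  39.] [210.8 310.9]
scene cup_lug 0.57 [465. 238.  10.] [225.1 312.2]
scene cup_lug 0.55 [372. 188.  13.] [266.4 328.5]
scene socket 0.64 [588.  15. 130.] [269.6 201.2]
scene slot 0.76 [562.  25. 143.] [272.6 205.7]
scene notch 0.64 [584.  42. 145.] [261.  202.8]
scene bottle_mid 0.94 [ 438. -140.   61.] [356.8 226.3]
scene bottle_mid 0.93 [ 361. -228.   61.] [404.3 228. ]
scene run_lever_tip 0.56 [701. -64.  88.] [269.4 173.6]
scene big_bottle 0.96 [ 434. -351.    1.] [411.9 204.2]
scene flask 0.85 [592. 240.  -2.] [196.9 278.6]
top [ 477.04160852  -36.15125108 1332.94994645] [ 0.0739014  -0.01070662 -0.99720808]
top cup_mid 0.65 [360. 219.  41.] [171.3 288.4]
top cup_lug 0.8 [369. 192.  14.] [184.1 284.2]
top cup_lug 0.63 [464. 230.  10.] [170.8 246.3]
top socket 0.85 [593.  17. 127.] [253.8 193.9]
top slot 0.98 [559.  23. 145.] [250.5 207.7]
top notch 0.84 [583.  38. 145.] [244.3 197.2]
top bottle_mid 0.91 [ 431. -144.   58.] [318.4 263.4]
top bottle_mid 0.78 [ 362. -224.   54.] [349.9 292.2]
top run_lever_tip 0.48 [698. -59.  90.] [286.8 153.2]
top big_bottle 0.83 [ 427. -349.    5.] [395.9 265.9]
top flask 0.89 [590. 245.  -1.] [168.2 197.4]
1.05 [1.04873240e-05 9.93804232e-01 1.11144715e-01 2.81225763e-05] 84.93188745867081
```

View pics/top1.png

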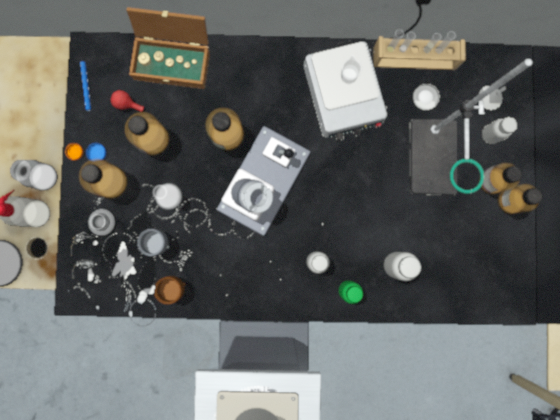

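Candidates for the holder are grey (208,305 scene) and brown (255,332). For the bottle they are small white (357,230), green (402,230) and larger white (416,188). By the description I choose the grey cup and the small white bottle. I'll move over the bench and check the choice with the wrist camera.

```bash
python3 -m jog '[[[0.55,0.8,0.1,-1,1],[0.55,0.8,0.1,-1,1],[0.55,0.8,0.1,-1,1],[0.55,0.8,0.1,-1,1],[0.55,0.8,0.1,-1,1],[0.55,0.8,0.1,-1,1],[0.55,0.8,0.1,-1,1],[0.55,0.8,0.1,0,1],[0.55,0.8,0.1,0,1],[0.55,0.8,0.1,0,1],[0.3,0.9,0.1,0,1],[0.3,0.9,0.1,0,1]]]'
python3 -m jog '[[[0.2,0.95,0.1,0,1],[0.2,0.95,0.1,0,1],[0.2,0.95,0.1,0,1],[0.2,0.95,0.1,0,1],[0.2,0.95,0.1,0,1],[0.2,0.95,0.1,0,1],[0.2,0.95,0.1,0,1],[0,0.6,0,0,1],[0,0,0,0,1],[0,0,0,0,1]]]'
python3 - <<'E'
from h import *
snap('wrist','w1.png')
marks('wrist',['cup_mid','cup_lug','socket','slot','notch','run_lever_tip'])
s=get_state();print(s['time'],s['tcp_pos'],s['ee_rot'],s['opening'])
E
```

```text
time: 2.05
tcp_pos: [388.7, -240.2, 279.7]
ee_rot: [0.0, 0.981, -0.193, 0.0]
contact_force: [0.1, 0.2, 0.1]
opening: 85.6
grip_force: 0.0
time: 2.88
tcp_pos: [443.6, 49.3, 307.4]
ee_rot: [0.0, 0.982, -0.191, 0.0]
contact_force: [0.6, -1.1, -0.2]
opening: 85.6
grip_force: 0.0
wrist cup_mid 0.94 [358. 219.  46.] [171.4 282.7]
wrist cup_mid 0.58 [476. 272.  38.] [ 84.8 210.4]
wrist cup_lug 0.87 [370. 195.  14.] [190.5 256. ]
wrist cup_lug 0.82 [464. 237.   9.] [125.7 201.4]
wrist socket 0.61 [592. 247.   2.] [ 63.9 103.3]
wrist slot 0.81 [560.  24. 143.] [245.8  36.1]
wrist slot 0.43 [ 435. -145.   62.] [459.9 102.2]
wrist notch 0.56 [583.  36. 148.] [216.    8.7]
3.2333 [443.62812232  46.94014285 307.32711822] [ 1.41468887e-04  9.81018237e-01 -1.93915441e-01  2.66534243e-05] 85.51850480045952
```

View pics/w1.png

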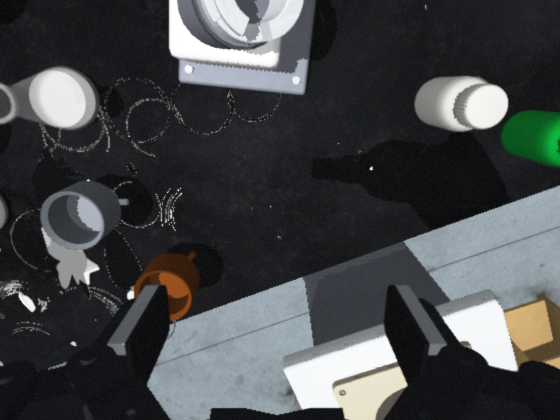

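The wrist view shows the grey cup at (82,215) with a lug sticking out at (125,202). The brown cup is at (168,287), and the socket is at the top (240,15). Next I take a closer look over the cup.

```bash
python3 - <<'E'
from h import *
print(atz('wrist',280,210,40),atz('wrist',280,390,40), camera_params('wrist'))
E
python3 -m jog '[[[0,1,-0.2,0,1],[0,1,-0.2,0,1],[0,1,-0.2,0,1],[0,0.9,-0.2,0,1],[0,0.9,-0.2,0,1],[0,0,-0.3,0,1],[0,0,0,0,1],[0,0,0,0,1]]]'
python3 - <<'E'
from h import *
print(proj('wrist',[473,270,80]),proj('wrist',[464,237,12]))
snap('wrist','w2.png')
marks('wrist',['cup_mid','cup_lug'])
s=get_state();print(s['time'],s['tcp_pos'])
E
```

```text
[392.3  64.2  40. ] [153.6 161.5  40. ] {'fx': 377.19679844304744, 'fy': 377.19679844304744, 'cx': 276.6076895105619, 'cy': 211.49773540501243, 'k1': 0.016470673718463554, 'tool_from_camera': array([[ 4.97508365e-04, -9.47636875e-01, -3.19349504e-01,
         8.23268989e+01],
       [ 9.99999846e-01,  3.93340628e-04,  3.90682321e-04,
        -5.94363173e-01],
       [-2.44611839e-04, -3.19349650e-01,  9.47636925e-01,
        -1.42712233e+02],
       [ 0.00000000e+00,  0.00000000e+00,  0.00000000e+00,
         1.00000000e+00]])}
time: 3.9
tcp_pos: [443.4, 239.0, 254.8]
ee_rot: [0.001, 0.981, -0.193, -0.001]
contact_force: [0.6, -0.9, -0.9]
opening: 85.5
grip_force: 0.0
[229.9 166.6] [270.7 148.8]
wrist cup_mid 0.95 [476. 270.  35.] [233.9 155.2]
wrist cup_mid 0.58 [361. 220.  45.] [325.  242.6]
wrist cup_lug 0.97 [370. 194.  15.] [341.4 216.2]
wrist cup_lug 0.84 [465. 236.  13.] [271.7 149.1]
4.05 [444.44784445 238.60683797 256.03271313]
```

View pics/w2.png

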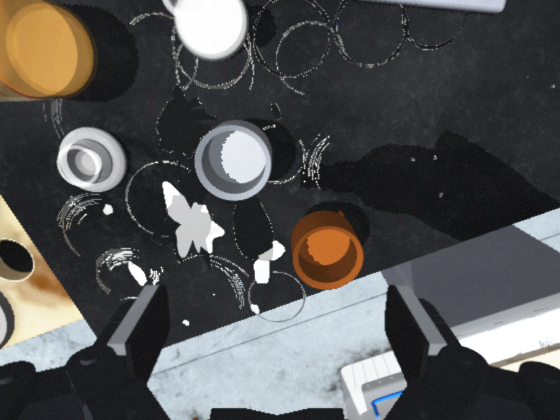

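The wrist picture shows the grey cup's rim centred at (233,160), 39 px in radius, clear of the flask (205,25) and the brown cup (328,252).

```bash
python3 - <<'E'
from h import *
print(atz('wrist',233,160,80))
# socket solve
from scipy.optimize import least_squares
obs=[([588,15,130],0),([593,17,127],0),([562,25,143],1),([559,23,145],1),([560,24,143],1),([584,42,145],2),([583,38,145],2),([583,36,148],2)]
loc=np.array([[0,0,0],[28*np.cos(np.radians(62)),28*np.sin(np.radians(62)),14],[28,0,8.]])
def f(p):
    Rz=fr(p); r=[p[:3]+Rz@loc[i]-np.array(o) for o,i in obs]
    l=np.array([700,-61.5,89])-p[:3]; rt=np.array([np.cos(p[3]),np.sin(p[3])])
    return np.r_[np.ravel(r)/4, (l[:2]@rt-135)/4]
def fr(p): # h=right dir at angle p3; z leans to front; p4 = angle of socket x from h about z
    h=np.array([np.cos(p[3]),np.sin(p[3]),0]);fnt=np.array([np.sin(p[3]),-np.cos(p[3]),0])
    a=np.radians(26);z=fnt*np.sin(a)+np.array([0,0,np.cos(a)]);y=np.cross(z,h)
    x=np.cos(p[4])*h+np.sin(p[4])*y
    return np.c_[x,np.cross(z,x),z]
s=least_squares(f,[590,16,130,np.radians(-34),np.radians(120)])
print(s.x[:3],np.degrees(s.x[3:]),fr(s.x),s.cost); print(np.round(s.fun,1))
for zz in (0,31,40,57): print(zz,s.x[:3]+fr(s.x)[:,2]*zz)
E
```

```text
[478.6 265.3  80. ]
[588.27298623  16.66115219 129.20552454] [-24.99188815 117.44516124] [[-8.07507411e-02 -9.79376095e-01 -1.85207401e-01]
 [ 9.17677635e-01 -5.26399087e-04 -3.97325409e-01]
 [ 3.89033515e-01 -2.02045011e-01  8.98794046e-01]] 2.7344068243020074
[ 0.1  0.4 -0.2 -1.2 -0.1  0.6 -0.4 -0.5 -0.3  0.4  0.  -0.8  0.1 -0.2
 -0.3  0.1 -0.7  0.6  0.4  0.3  0.6  0.4  0.8 -0.2 -0.2]
0 [588.27298623  16.66115219 129.20552454]
31 [582.5315568    4.3440645  157.06813998]
40 [580.86469019   0.76813582 165.15728639]
57 [577.71616437  -5.98639614 180.43678518]
```

```bash
python3 -m jog '[[[0.4,0.36,-0.4,0.5,1],[0.4,0.36,-0.4,0,1],[0,0,-0.7,0,1],[0,0,-0.8,0,1],[0,0,-0.8,0,1],[0,0,-0.7,0,1],[0,0,-0.6,0,1],[0,0,-0.5,0,1],[0,0,-0.4,0,1],[0,0,-0.2,0,1],[0,0,0,0,1],[0,0,0,0,1]]]'
python3 - <<'E'
from h import *
c=np.array([atz('top',*u,8) for u in [(265,127),(310,150),(262,235),(217,207)]]);print(c)
for a,b in ((2,1),(3,0)): d=c[b]-c[a];print(np.degrees(np.arctan2(d[1],d[0])))
s=get_state();print(s['time'],s['tcp_pos'],s['joint_positions'],s['contact_force'])
E
```

```text
time: 5.05
tcp_pos: [476.4, 268.5, 35.9]
ee_rot: [-0.0, 0.985, -0.172, 0.0]
contact_force: [0.0, -0.0, -0.3]
opening: 85.7
grip_force: 0.0
[[ 779.9   -2.1    8. ]
 [ 722.3 -120.8    8. ]
 [ 498.5   -1.9    8. ]
 [ 567.6  115.9    8. ]]
-27.980722268333004
-29.0660600471616
5.05 [476.37253508 268.47435237  35.92162714] [-0.53497879  0.77540914 -0.04571097  1.94923434  0.07964352  0.41791908
 -2.55679562] [ 0.04627262 -0.01570137 -0.28083895]
```

```bash
python3 -m jog '[[[0,0,0,0,0],[0,0,0,0,0],[0,0,0,0,0],[0,0,0,0,0],[0,0,0,0,0],[0,0,0,0,0],[0,0,0,0,0],[0,0,0,0,0]]]' 20
```

```text
time: 5.72
tcp_pos: [476.5, 268.9, 36.7]
ee_rot: [-0.0, 0.985, -0.172, 0.001]
contact_force: [-1.1, -2.4, 6.3]
opening: 65.9
grip_force: 22.1
```

```bash
python3 -m jog '[[[0,0,0.7,0,0],[0,0,1,0,0],[0,0,1,0,0],[0,0,1,1,0],[0,0,1,1,0],[0.3,-0.75,0,1,0],[0.3,-0.75,0,1,0],[0.3,-0.75,0,1,0],[0.3,-0.75,0,1,0],[0.3,-0.75,0,1,0],[0.3,-0.75,0,1,0],[0.3,-0.75,0,1,0]]]'
python3 -m jog '[[[0.3,-0.75,0,1,0],[0.25,-0.65,0,1,0],[0,0,0,1,0],[0,0,0,1,0],[0,0,0,1,0],[0,0,0,1,0],[0,0,0,1,0],[0,0,0,0.4,0],[0,0,0,0,0],[0,0,0,0,0]]]'
python3 - <<'E'
from h import *
im=[]
s=get_state();print(s['time'],s['tcp_pos'],s['ee_rot'],s['opening'],s['joint_positions'])
marks('wrist',[]);
for n in ['wrist','scene','top']:
    g=get_image(n)[:,:,::-1]
    marks(n,['cup_mid','cup_lug','slot'])
    if n!='wrist':
        u,v=proj(n,[580,0,190]).astype(int);g=cv2.resize(g[max(v-60,0):v+60,u-70:u+70],(420,360),interpolation=cv2.INTER_CUBIC)
    else: g=cv2.resize(g[100:,:],(560,320)); cv2.imwrite('pics/w3.png',g); continue
    im.append(g)
cv2.imwrite('pics/st3.png',np.hstack(im)[:, :800])
E
```

```text
time: 6.72
tcp_pos: [559.8, 57.3, 223.7]
ee_rot: [0.0, 0.975, 0.221, 0.0]
contact_force: [0.8, 1.1, -0.5]
opening: 66.3
grip_force: 24.3
time: 7.55
tcp_pos: [581.5, 2.7, 223.4]
ee_rot: [0.0, 0.856, 0.516, -0.0]
contact_force: [0.9, -0.3, -1.1]
opening: 65.9
grip_force: 24.3
7.55 [581.45117008   2.74117036 223.40904888] [ 2.26856775e-05  8.56307849e-01  5.16465746e-01 -1.36113946e-06] 65.8532491727179 [ 0.24189549  0.5713899  -0.46106926  1.71477957  0.30554634  0.92727441
 -0.82632139]
wrist cup_mid 0.59 [586.   2. 226.] [286.3 288.2]
wrist slot 0.62 [562.  23. 144.] [234.  210.9]
wrist slot 0.62 [588.  13. 128.] [277.7 198. ]
scene cup_mid 0.87 [358. 224.  38.] [255.9 337. ]
scene cup_mid 0.76 [578.   1. 226.] [275.3 172.5]
scene cup_lug 0.8 [612. -17. 197.] [273.2 169.9]
scene cup_lug 0.6 [373. 188.  14.] [265.9 328. ]
scene slot 0.81 [557.  25. 143.] [273.9 206.8]
top cup_mid 0.69 [360. 222.  40.] [170.1 288.1]
top cup_lug 0.74 [369. 191.  19.] [184.2 284.1]
```

View pics/w3.png

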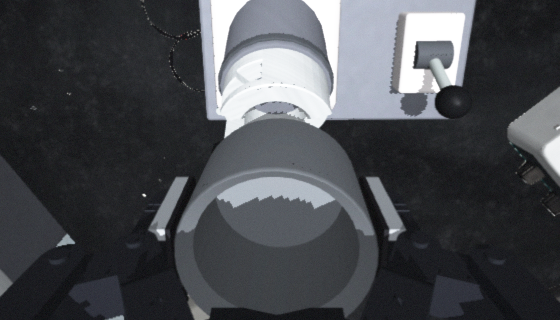

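View pics/st3.png

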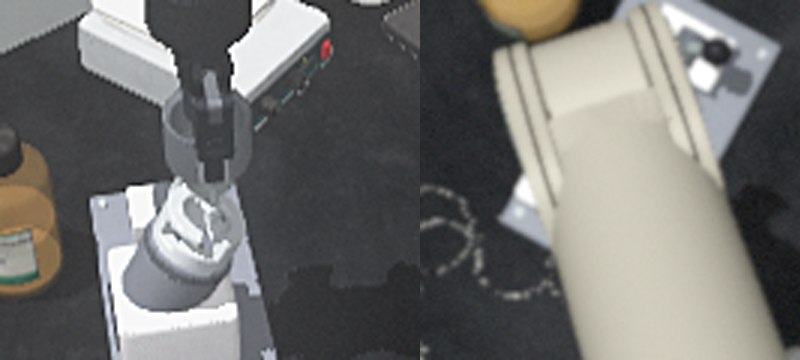

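The wrist view shows the cup in the grip at (277,240), with its mouth level. The socket mouth is just behind it (275,105), the lever knob is at (453,101), and the plate edge is parallel to the closing line. The scene crop shows the foot hovering over the mouth. Next I lower it.

```bash
python3 -m jog '[[[0,0,-0.3,0,0],[0,0,-0.3,0,0],[0,0,-0.25,0,0],[0,0,-0.1,0,0],[0,0,0,0,0]]]'; python3 -m jog '[[[0,0,-0.1,0,0],[0,0,-0.1,0,0],[0,0,0,0,0]]]'
```

```text
time: 8.57
tcp_pos: [580.9, 3.3, 184.4]
ee_rot: [-0.001, 0.856, 0.517, -0.001]
contact_force: [-0.3, 0.3, -2.3]
opening: 65.9
grip_force: 24.2
time: 8.82
tcp_pos: [581.0, 5.1, 178.5]
ee_rot: [-0.001, 0.856, 0.518, 0.0]
contact_force: [-4.5, 3.2, 5.7]
opening: 65.9
grip_force: 20.7
```

```bash
python3 -m jog '[[[-0.05,-0.1,-0.02,0,0],[-0.05,-0.1,-0.02,0,0],[-0.05,-0.1,-0.02,0,0],[0,0,0,0,0]]]'; python3 -m jog '[[[-0.05,-0.1,-0.02,0,0],[-0.03,-0.05,-0.02,0,0],[0,0,0,0,0]]]'
python3 - <<'E'
from h import *
marks('scene',[]);g=get_image('scene')[:,:,::-1];marks('scene',['cup_mid','cup_lug'])
w=get_image('wrist')[:,:,::-1]
u,v=proj('scene',[580,0,170]).astype(int);g=cv2.resize(g[v-60:v+60,u-70:u+70],(420,360),interpolation=cv2.INTER_CUBIC)
cv2.imwrite('pics/st4.png',np.hstack([g,cv2.resize(w[:,90:460],(370,360))]))
E
```

```text
time: 9.15
tcp_pos: [576.9, -5.9, 177.0]
ee_rot: [-0.001, 0.856, 0.518, 0.003]
contact_force: [-1.2, 6.3, 5.8]
opening: 65.5
grip_force: 20.7
time: 9.4
tcp_pos: [573.8, -12.1, 175.2]
ee_rot: [-0.001, 0.856, 0.518, 0.003]
contact_force: [-1.9, 5.0, 4.9]
opening: 65.6
grip_force: 21.4
scene cup_mid 0.88 [357. 222.  39.] [256.9 336.6]
scene cup_mid 0.87 [576.  -3. 181.] [278.1 185.9]
scene cup_lug 0.78 [374. 188.  11.] [265.9 328.6]
scene cup_lug 0.58 [610. -11. 156.] [272.5 183.5]
```

View pics/st4.png

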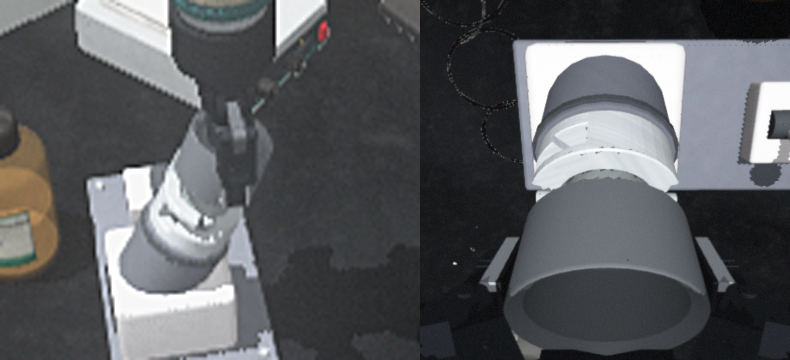

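The cup has tilted into line with the socket: in the scene crop its axis matches the head, and in the wrist view the hub is entering the mouth at (600,180). Next I slide it down along the axis.

```bash
python3 -m jog '[[[0.02,0.03,-0.08,0,0],[0.02,0.03,-0.08,0,0],[0.02,0.03,-0.08,0,0],[0,0,0,0,0]]]'; python3 -m jog '[[[0.02,0.03,-0.08,0,0],[0,0,0,0,0]]]'
python3 - <<'E'
from h import *
get_image('scene');marks('scene',['cup_mid','cup_lug'])
E
```

```text
time: 9.93
tcp_pos: [576.5, -8.1, 164.9]
ee_rot: [-0.001, 0.855, 0.518, 0.003]
contact_force: [-0.0, 5.5, 0.6]
opening: 65.5
grip_force: 22.2
time: 10.1
tcp_pos: [576.3, -8.6, 163.3]
ee_rot: [0.0, 0.856, 0.518, 0.001]
contact_force: [-5.5, 2.5, 14.7]
opening: 65.7
grip_force: 23.8
scene cup_mid 0.83 [577.   3. 169.] [275.9 190.2]
scene cup_mid 0.67 [359. 221.  38.] [256.7 336. ]
scene cup_lug 0.8 [372. 189.  15.] [265.8 328.6]
scene cup_lug 0.62 [614.  -7. 143.] [270.5 187.5]
```

```bash
python3 -m jog '[[[0,0,0.02,0,0],[0,0,0,-0.6,0],[0,0,0,-0.6,0],[0,0,0,-0.7,0],[0,0,0,-0.7,0],[0,0,0,-0.7,0],[0,0,0,-0.7,0],[0,0,0,-0.7,0],[0,0,0,-0.7,0],[0,0,0,0,0]]]' 30
python3 - <<'E'
from h import *
s=get_state();print(s['moment'],s['joint_positions'][6])
get_image('scene');marks('scene',['cup_mid','cup_lug'])
get_image('wrist');marks('wrist',['cup_mid','cup_lug'])
E
```

```text
time: 11.08
tcp_pos: [571.9, -6.8, 163.3]
ee_rot: [-0.002, 0.952, 0.306, -0.003]
contact_force: [-12.1, 3.5, 19.3]
opening: 65.3
grip_force: 105.3
[2.06692007 3.48528657 1.60817748] -1.217391449455869
scene cup_mid 0.78 [360. 220.  38.] [256.7 335.6]
scene cup_mid 0.71 [ 432. -353.    3.] [413.4 203.8]
scene cup_mid 0.6 [573.  -1. 172.] [278.3 189.8]
scene cup_lug 0.9 [370. 188.  12.] [266.6 329.6]
scene cup_lug 0.84 [608. -19. 146.] [275.9 185.4]
scene cup_lug 0.38 [592.  15. 132.] [268.5 199.5]
wrist cup_lug 0.78 [612. -18. 146.] [348.3 218. ]
wrist cup_lug 0.37 [583.  36. 150.] [210.6 202.9]
```

```bash
python3 -m jog '[[[0,0,0,0,1],[0,0,0,0,1],[0,0,0,0,1],[0,0,0,0,1],[0,0,0,1,1],[0,0,0,1,1],[0,0,0,1,1],[0,0,0,1,1],[0,0,0,1,1],[0,0,0,1,1],[0,0,0,1,1],[0,0,0,1,1]]]'
python3 -m jog '[[[0,0,0,1,1],[0,0,0,1,1],[0,0,0,0,1],[0,0,0,0,0],[0,0,0,0,0],[0,0,0,0,0],[0,0,0,0,0],[0,0,0,0,0],[0,0,0,0,0],[0,0,0,0,0]]]' 30
```

```text
time: 12.38
tcp_pos: [576.2, -11.0, 161.2]
ee_rot: [0.0, 0.791, 0.612, 0.0]
contact_force: [0.6, -0.8, 0.3]
opening: 85.2
grip_force: 0.0
time: 13.22
tcp_pos: [573.9, -10.8, 161.7]
ee_rot: [-0.001, 0.737, 0.676, -0.002]
contact_force: [-6.0, 0.1, 7.3]
opening: 71.0
grip_force: 32.1
```

```bash
python3 -m jog '[[[0,0,0,-0.7,0],[0,0,0,-0.8,0],[0,0,0,-0.8,0],[0,0,0,-0.8,0],[0,0,0,-0.8,0],[0,0,0,-0.8,0],[0,0,0,-0.8,0],[0,0,0,-0.8,0],[0,0,0,-0.8,0],[0,0,0,-0.8,0],[0,0,0,0,0]]]' 40
python3 - <<'E'
from h import *
s=get_state();print(s['moment'],s['joint_positions'][6])
get_image('scene');marks('scene',['cup_mid','cup_lug'])
get_image('wrist');marks('wrist',['cup_mid','cup_lug'])
E
```

```text
time: 14.13
tcp_pos: [569.8, -7.4, 161.0]
ee_rot: [-0.003, 0.922, 0.387, -0.005]
contact_force: [-11.4, 5.0, 10.9]
opening: 65.3
grip_force: 42.9
[ 1.65015334  3.08559143 -0.23401686] -1.081038158737846
scene cup_mid 0.76 [360. 221.  40.] [256.4 335.2]
scene cup_mid 0.55 [573.  -0. 170.] [277.8 190.5]
scene cup_lug 0.65 [599. -21. 135.] [278.9 190.7]
scene cup_lug 0.62 [372. 187.  14.] [266.5 328.3]
```

```bash
python3 -m jog '[[[0,0,0,0,1],[0,0,0,0,1],[0,0,0,0,1],[-0.1,0.05,0,0,1],[0,0,0,1,1],[0,0,0,1,1],[0,0,0,1,1],[0,0,0,1,1],[0,0,0,1,1],[0,0,0,1,1],[0,0,0,1,1],[0,0,0,0,1]]]'
python3 -m jog '[[[0,0,0,0,0],[0,0,0,0,0],[0,0,0,0,0],[0,0,0,0,0],[0,0,0,0,0],[0,0,0,0,0],[0,0,0,0,0],[0,0,0,0,0]]]' 70
python3 -m jog '[[[0,0,0,-0.7,0],[0,0,0,-0.8,0],[0,0,0,-0.8,0],[0,0,0,-0.8,0],[0,0,0,-0.8,0],[0,0,0,-0.8,0],[0,0,0,-0.8,0],[0,0,0,-0.8,0],[0,0,0,-0.6,0],[0,0,0,0,0]]]' 70
python3 - <<'E'
from h import *
s=get_state();print(s['moment'],s['joint_positions'][6])
get_image('scene');marks('scene',['cup_mid','cup_lug'])
g=get_image('wrist');marks('wrist',['cup_mid','cup_lug'])
E
```

```text
time: 15.43
tcp_pos: [571.7, -8.6, 161.2]
ee_rot: [-0.0, 0.761, 0.648, 0.0]
contact_force: [0.6, 0.8, 0.3]
opening: 85.7
grip_force: 0.0
time: 16.1
tcp_pos: [571.8, -8.4, 162.5]
ee_rot: [0.001, 0.763, 0.647, 0.0]
contact_force: [-2.9, -0.3, 9.0]
opening: 70.4
grip_force: 76.7
time: 16.93
tcp_pos: [568.0, -6.6, 162.5]
ee_rot: [-0.001, 0.92, 0.392, -0.003]
contact_force: [-9.5, 2.0, 15.6]
opening: 65.0
grip_force: 73.9
[0.85519544 2.62322104 0.42834324] -1.0777068486599022
scene cup_mid 0.62 [574.   5. 162.] [276.  193.6]
scene cup_lug 0.94 [373. 188.  11.] [266.  328.6]
scene cup_lug 0.62 [586. -21. 131.] [282.2 194.8]
```

```bash
python3 -m jog '[[[0,0,0,0,1],[0,0,0,0,1],[0,0,0,0,1],[0,0,0,0,1],[0,0,0,0,1]]]'
python3 -m jog '[[[0,0,0.7,0,1],[0,0,0.8,0,1],[-0.1,-0.2,0.8,0,1],[-0.3,-0.7,0.5,0.7,1],[-0.3,-0.7,0.3,0.8,1],[-0.3,-0.7,0,0.8,1],[0,0,0,1,1],[0,0,0,0,1]]]'
python3 - <<'E'
from h import *
g=get_image('scene')[:,:,::-1];marks('scene',['cup_mid','cup_lug','notch'])
w=get_image('wrist')[:,:,::-1];marks('wrist',['cup_mid','cup_lug','notch'])
s=get_state();print(s['time'],s['tcp_pos'],s['ee_rot'])
t=get_image('top')[:,:,::-1];marks('top',['cup_mid','cup_lug','bottle_mid'])
u,v=proj('scene',[580,0,160]).astype(int);g=cv2.resize(g[v-50:v+50,u-50:u+50],(360,360),interpolation=cv2.INTER_CUBIC)
u,v=proj('wrist',[580,0,160]).astype(int);print(u,v);u=min(max(u,100),460);v=min(max(v,100),320);w=cv2.resize(w[v-100:v+100,u-100:u+100],(430,360),interpolation=cv2.INTER_CUBIC)
cv2.imwrite('pics/st5.png',np.hstack([g,w]))
E
```

```text
time: 17.65
tcp_pos: [571.9, -8.5, 161.2]
ee_rot: [0.0, 0.92, 0.392, 0.0]
contact_force: [0.2, 0.1, -0.2]
opening: 85.5
grip_force: 0.0
time: 18.32
tcp_pos: [531.1, -102.8, 285.4]
ee_rot: [0.0, 0.854, 0.52, -0.0]
contact_force: [-0.3, 0.1, -0.2]
opening: 85.5
grip_force: 0.0
scene cup_mid 0.76 [356. 222.  38.] [257.1 337.3]
scene cup_mid 0.7 [576.   1. 165.] [276.7 191.3]
scene cup_lug 0.97 [585. -21. 129.] [282.4 195.1]
scene cup_lug 0.86 [374. 188.  13.] [265.9 328.1]
scene cup_lug 0.65 [ 430. -352.    2.] [413.6 204.8]
scene notch 0.87 [585.  41. 145.] [261.3 202.4]
scene notch 0.6 [557.  25. 140.] [273.9 207.7]
wrist cup_mid 0.7 [580.   7. 164.] [267.4  27.8]
wrist cup_lug 0.73 [586. -16. 128.] [290.8  61.7]
18.7167 [531.89523831 -99.40383141 285.15617845] [-1.73107670e-04  8.53467717e-01  5.21145684e-01  3.52839781e-05]
top cup_mid 0.74 [358. 223.  46.] [169.5 289.4]
top cup_mid 0.66 [574.   6. 170.] [257.5 200.5]
top cup_lug 0.71 [371. 187.  16.] [186.2 283.6]
top cup_lug 0.65 [584. -22. 127.] [270.2 198.1]
272 37
```

View pics/st5.png

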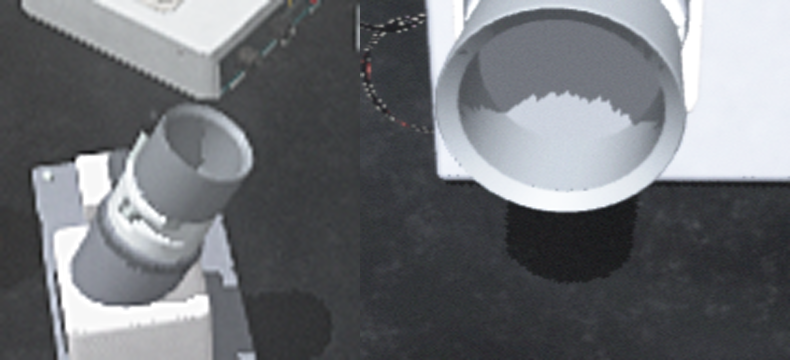

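The scene crop shows the cup low on the ring with its lug in the side notch at about (145,205). The lug estimates give −63° and a height near 13 mm, which suggests it's locked. I'll confirm with a symmetric grip and a light push along the axis plus a clockwise twist.

```bash
python3 -m jog '[[[0.35,0.75,-0.2,0,1],[0.35,0.75,-0.3,0,1],[0.3,0.75,-0.4,0,1],[0,0,-0.7,0,1],[0,0,-0.7,0,1],[0,0,-0.5,0,1],[0,0,-0.3,0,1],[0,0,0,0,1]]]'
python3 -m jog '[[[0,0,0,0,0],[0,0,0,0,0],[0,0,0,0,0],[0,0,0,0,0],[0,0,0,0,0],[0,0,0,0,0],[0,0,0,0,0]]]' 40
python3 -m jog '[[[0.01,0.02,-0.05,0,0],[0.01,0.02,-0.05,0,0],[0,0,0,0,0]]]'
python3 -m jog '[[[0.01,0.02,-0.05,-0.5,0],[0,0,0,-1,0],[0,0,0,0,0]]]'
python3 - <<'E'
from h import *
print(get_state()['moment'])
E
```

```text
time: 19.58
tcp_pos: [569.6, -10.4, 158.5]
ee_rot: [-0.001, 0.854, 0.521, -0.002]
contact_force: [-0.2, -0.3, 0.0]
opening: 85.5
grip_force: 0.0
time: 20.17
tcp_pos: [572.4, -10.3, 162.4]
ee_rot: [0.001, 0.854, 0.521, 0.001]
contact_force: [-1.6, -0.4, 6.0]
opening: 65.4
grip_force: 45.2
time: 20.42
tcp_pos: [573.9, -10.3, 161.4]
ee_rot: [0.003, 0.854, 0.52, 0.001]
contact_force: [-6.1, -3.4, 27.4]
opening: 65.3
grip_force: 37.0
time: 20.67
tcp_pos: [571.8, -9.4, 159.2]
ee_rot: [0.002, 0.886, 0.463, -0.001]
contact_force: [-11.2, -4.6, 31.8]
opening: 65.5
grip_force: 39.5
[-0.6140651   2.37523821  0.26490932]
```

```bash
python3 -m jog '[[[0,0,0,0,1],[0,0,0,0,1],[0,0,0,0,1],[0,0,0,0,1],[0,0,0,0,1]]]'
python3 -m jog '[[[0,0,0.7,0,1],[0,0,0.8,0,1],[-0.1,-0.2,0.8,0.5,1],[-0.3,-0.7,0.5,0.5,1],[-0.3,-0.7,0.3,0.5,1],[-0.3,-0.7,0,0,1],[0,0,0,0,1],[0,0,0,0,1]]]'
python3 - <<'E'
from h import *
o=np.array([588.3,16.7,129.2]);Z=np.array([-.204,-.388,.899]);H=np.array([.884,-.466,0]);Y=np.cross(Z,H)
w=None
for n in ['scene','wrist','top']:
    g=get_image(n)
    if n=='wrist': w=g
    for t in ['cup_mid','cup_lug']:
        for d in mark_of(n,t)[:3]:
            r=np.array(d['position'])-o
            if np.linalg.norm(r)<80: print(n,t,round(d['score'],2),np.round([r@H,r@Y,r@Z],1),np.degrees(np.arctan2(r@Y,r@H)).round())
    marks(n,['bottle_mid'])
    if n=='wrist':
        for zz in (80,86): print([proj('wrist',o+Z*zz+33*(np.cos(a)*H+np.sin(a)*Y)).tolist() for a in (0,np.pi/2,np.pi,-np.pi/2)])
s=get_state();print(s['time'],s['tcp_pos'],s['ee_rot'])
cv2.imwrite('pics/w6.png',cv2.resize(w[0:200,150:400,::-1],None,fx=3,fy=3,interpolation=cv2.INTER_CUBIC))
E
```

```text
time: 21.08
tcp_pos: [572.7, -7.9, 154.8]
ee_rot: [-0.0, 0.886, 0.464, -0.0]
contact_force: [-0.8, 0.9, 0.1]
opening: 85.1
grip_force: 0.0
time: 21.75
tcp_pos: [532.1, -102.2, 279.1]
ee_rot: [0.0, 0.855, 0.519, -0.0]
contact_force: [-0.5, 0.5, 0.2]
opening: 85.4
grip_force: 0.0
scene cup_mid 0.75 [-5.  -2.4 37.5] -154.0
scene cup_lug 0.65 [ 12.7 -29.4  10. ] -67.0
scene bottle_mid 0.98 [ 359. -228.   62.] [404.7 228.3]
scene bottle_mid 0.65 [ 437. -141.   60.] [357.4 226.4]
scene bottle_mid 0.44 [586. -21. 128.] [282.3 195.6]
wrist cup_mid 0.82 [ 1.4 -0.8 37.9] -29.0
wrist cup_mid 0.34 [ 14.2 -27.6  12.7] -63.0
wrist cup_lug 0.89 [ 14.5 -28.9  14. ] -63.0
wrist bottle_mid 0.73 [ 362. -226.   55.] [194.4 334.9]
wrist bottle_mid 0.68 [ 435. -148.   59.] [214.6 255.3]
[[329.8, 64.9], [269.1, -3.7], [208.6, 63.3], [269.4, 117.9]]
[[330.9, 69.7], [268.9, 0.1], [207.2, 68.1], [269.3, 123.2]]
top cup_mid 0.77 [-5.2  2.1 44.4] 158.0
top cup_lug 0.86 [ 13.6 -33.2  14.3] -68.0
22.35 [532.92894269 -99.68994789 279.24585546] [-5.06521527e-05  8.53592242e-01  5.20941725e-01  2.04468704e-06]
```

View pics/w6.png

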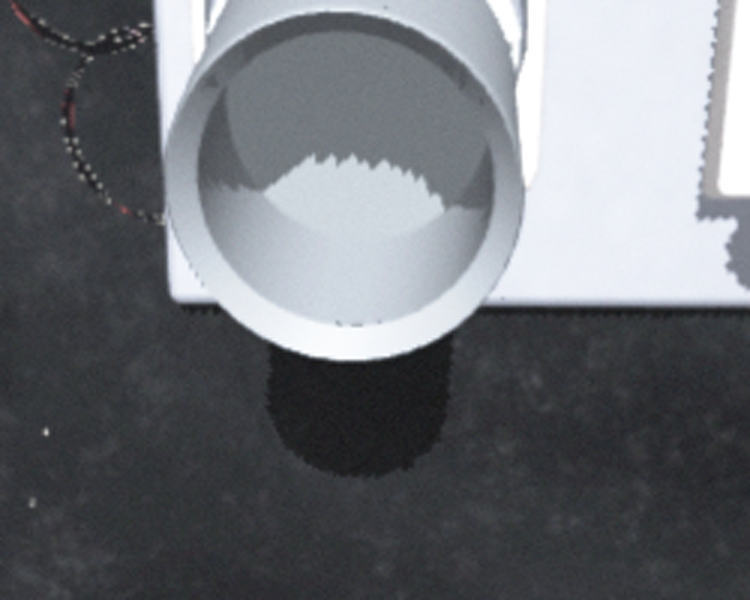

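The rim spans 205–325 px, about 120 px wide. That fits locked height (121 px predicted at 80 mm, 124 at 86 mm), and the marks agree: z about 38, lugs −63 to −67°. So the holder is locked, its axis about 2 mm to the left of my model. Next, the small white bottle.

```bash
python3 -m jog '[[[-0.5,-0.22,-0.5,0,1],[-0.5,-0.22,-0.5,0,1],[-0.5,-0.22,-0.6,0,1],[-0.5,-0.22,-0.6,0,1],[-0.45,-0.2,-0.6,0,1],[0,0,0,0,1],[0,0,0,0,1]]]'
python3 - <<'E'
from h import *
w=get_image('wrist')[:,:,::-1];marks('wrist',['bottle_mid'])
s=get_state();print(s['time'],s['tcp_pos'],s['ee_rot'])
print(proj('wrist',[435,-143.5,113]),proj('wrist',[435,-143.5,56]))
cv2.imwrite('pics/w7.png',w)
E
```

```text
time: 22.93
tcp_pos: [433.6, -143.4, 166.6]
ee_rot: [-0.001, 0.854, 0.52, -0.001]
contact_force: [1.6, 0.5, 0.7]
opening: 85.6
grip_force: 0.0
wrist bottle_mid 0.81 [ 363. -224.   56.] [240.6 334.3]
23.0333 [ 436.7299492  -142.85973331  168.13685405] [7.30352612e-04 8.53594261e-01 5.20936462e-01 1.22745456e-03]
[274.1 240.7] [274.3 209.3]
```

View pics/w7.png

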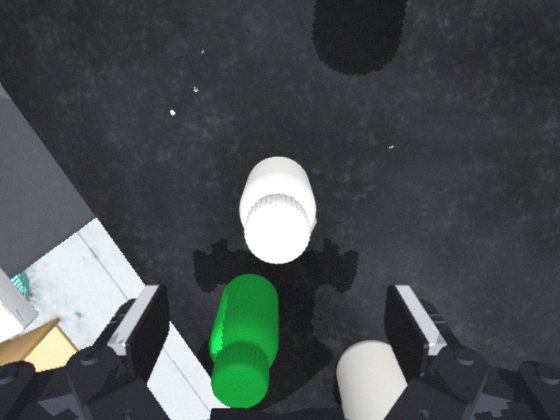

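The wrist view shows the small white bottle's cap centred at (278,231), green behind at (243,335), and the larger one at (372,380). The cap puts the bottle at about (438,−141), so I descend and grip there.

```bash
python3 - <<'E'
from h import *
print(atz('wrist',278,231,113))
E
python3 -m jog '[[[0.04,0.05,-0.5,0,1],[0,0,-0.7,0,1],[0,0,-0.7,0,1],[0,0,-0.6,0,1],[0,0,-0.4,0,1],[0,0,-0.13,0,1],[0,0,0,0,1]]]'
python3 -m jog '[[[0,0,0,0,0],[0,0,0,0,0],[0,0,0,0,0],[0,0,0,0,0],[0,0,0,0,0],[0,0,0,0,0],[0,0,0,0,0],[0,0,0,0,0],[0,0,0,0,0],[0,0,0,0,0]]]' 20
```

```text
[ 439.7 -139.2  113. ]
time: 23.62
tcp_pos: [437.7, -140.5, 45.7]
ee_rot: [-0.0, 0.853, 0.521, 0.0]
contact_force: [0.2, 0.4, -0.1]
opening: 85.4
grip_force: 0.0
time: 24.45
tcp_pos: [437.6, -141.4, 47.3]
ee_rot: [0.001, 0.854, 0.521, 0.001]
contact_force: [-0.5, 0.1, 7.1]
opening: 49.2
grip_force: 21.7
```

```bash
python3 -m jog '[[[0,0,0.4,0,0],[0,0,0.7,0,0],[0,0,0.9,0,0],[0,0,0.9,0,0],[0,0,0.9,0,0],[0,0,0.9,0,0],[0,0,0.9,0,0],[0.4,0.4,0,0,0],[0.5,0.5,0,0,0],[0.5,0.5,0,0,0],[0.5,0.5,0,0,0],[0,0,0,0,0]]]' 25
python3 - <<'E'
from h import *
for n in ['scene','top','wrist']:
    get_image(n);marks(n,['bottle_mid']);marks(n,['bottle_mid'],look_for)
s=get_state();print(s['time'],s['tcp_pos'],s['opening'],s['contact_force'])
E
```

```text
time: 25.45
tcp_pos: [516.1, -59.9, 271.2]
ee_rot: [-0.0, 0.852, 0.523, 0.003]
contact_force: [0.9, 0.1, 0.0]
opening: 48.9
grip_force: 26.4
scene bottle_mid 0.82 [515. -61. 285.] [314.7 156.2]
scene bottle_mid 0.61 [ 362. -225.   60.] [403.  228.7]
scene bottle_mid 0.95 [ 353. -212.   77.] [403.1 228.9]
scene bottle_mid 0.62 [508. -40. 270.] [309.5 167. ]
top bottle_mid 0.71 [ 362. -224.   56.] [350.2 292.1]
top bottle_mid 0.85 [ 366. -224.  111.] [353.5 292.7]
top bottle_mid 0.58 [594.  35. 155.] [245.6 192.1]
wrist bottle_mid 0.83 [520. -56. 309.] [285.5 317.2]
wrist bottle_mid 0.79 [ 361. -211.  110.] [208.5 381.7]
wrist bottle_mid 0.48 [584.  33. 168.] [307.7  14.4]
25.9 [511.98836952 -65.98731966 270.1939342 ] 49.23385145639838 [0.47877012 0.02587189 0.16210387]
```

```bash
python3 -m jog '[[[0.36,0.32,0,0,0],[0.36,0.32,0,0,0],[0.36,0.32,0,0,0],[0.34,0.31,0,0,0],[0,0,-0.3,0,0],[0,0,-0.4,0,0],[0,0,0,0,0],[0,0,0,0,0]]]'
python3 - <<'E'
from h import *
get_image('scene');marks('scene',['bottle_mid','cup_mid'])
get_image('wrist');marks('wrist',['bottle_mid','cup_mid'])
print(get_state()['tcp_pos'])
E
```

```text
time: 26.57
tcp_pos: [568.5, -14.9, 241.6]
ee_rot: [-0.0, 0.854, 0.521, -0.001]
contact_force: [-0.0, 0.0, -0.5]
opening: 49.4
grip_force: 26.4
scene bottle_mid 0.91 [ 361. -228.   58.] [403.8 228.8]
scene bottle_mid 0.61 [568. -16. 256.] [283.9 161.9]
scene bottle_mid 0.59 [560.  25. 143.] [272.9 206.1]
scene cup_mid 0.93 [361. 219.  40.] [257.  334.4]
scene cup_mid 0.85 [574.   3. 166.] [276.8 192.1]
wrist bottle_mid 0.77 [568. -21. 253.] [280.6 314.3]
wrist cup_mid 0.69 [581.   8. 162.] [276.  184.7]
[569.60366114 -14.49091067 242.8808827 ]
```

```bash
python3 -m jog '[[[0,0,-0.1,0,0],[0,0,-0.1,0,0],[0,0,0,0,0]]]';python3 -m jog '[[[0,0,-0.08,0,0],[0,0,-0.02,0,0],[0,0,0,0,0]]]'
```

```text
time: 27.12
tcp_pos: [568.8, -14.5, 233.3]
ee_rot: [-0.0, 0.854, 0.521, -0.0]
contact_force: [0.0, 0.1, -1.2]
opening: 49.2
grip_force: 26.4
time: 27.37
tcp_pos: [569.5, -14.0, 230.6]
ee_rot: [0.0, 0.854, 0.521, 0.0]
contact_force: [-1.0, 0.5, 5.2]
opening: 48.9
grip_force: 26.8
```

```bash
python3 -m jog '[[[-0.05,-0.1,-0.02,0,0],[-0.05,-0.1,-0.02,0,0],[-0.05,-0.1,-0.02,0,0],[0,0,0,0,0]]]'; python3 -m jog '[[[-0.05,-0.1,-0.03,0,0],[-0.05,-0.1,-0.03,0,0],[0,0,0,0,0]]]'
python3 - <<'E'
from h import *
get_image('scene');marks('scene',['bottle_mid','cup_mid','cup_lug'])
get_image('wrist');marks('wrist',['bottle_mid','cup_mid'])
E
```

```text
time: 27.7
tcp_pos: [564.8, -22.8, 229.7]
ee_rot: [-0.001, 0.853, 0.521, 0.003]
contact_force: [-0.6, 7.1, 9.1]
opening: 49.3
grip_force: 27.0
time: 27.95
tcp_pos: [561.9, -29.2, 229.0]
ee_rot: [-0.001, 0.853, 0.522, 0.005]
contact_force: [-2.8, 8.5, 19.1]
opening: 49.1
grip_force: 29.2
scene bottle_mid 0.79 [565. -27. 246.] [288.5 163.9]
scene cup_mid 0.81 [574.   0. 164.] [277.7 192. ]
scene cup_mid 0.68 [360. 221.  42.] [256.6 334.8]
scene cup_lug 0.73 [373. 187.  13.] [266.3 327.8]
scene cup_lug 0.62 [586. -16. 126.] [280.4 196.9]
wrist bottle_mid 0.61 [562. -35. 241.] [283.  313.8]
```

```bash
python3 -m jog '[[[-0.04,-0.08,0.06,0,0],[-0.03,-0.06,0,0,0],[0,0,0,0,0]]]' 20; python3 -m jog '[[[0.01,0.02,-0.05,0,0],[0.01,0.02,-0.05,0,0],[0,0,0,0,0]]]'
python3 - <<'E'
from h import *
print(get_state()['moment'])
get_image('scene');marks('scene',['bottle_mid'])
get_image('wrist');marks('wrist',['bottle_mid'])
E
```

```text
time: 28.55
tcp_pos: [558.0, -36.7, 230.1]
ee_rot: [-0.0, 0.853, 0.521, 0.003]
contact_force: [-1.7, 6.0, 14.1]
opening: 49.5
grip_force: 28.5
time: 28.8
tcp_pos: [559.4, -34.4, 228.3]
ee_rot: [0.0, 0.853, 0.522, 0.004]
contact_force: [-5.8, 4.5, 28.3]
opening: 48.9
grip_force: 30.3
[ 1.23754557  1.54570224 -0.09555526]
scene bottle_mid 0.77 [ 362. -226.   60.] [403.2 228.5]
scene bottle_mid 0.76 [560. -36. 244.] [293.1 163.9]
wrist bottle_mid 0.61 [556. -36. 245.] [270.3 317.1]
```

```bash
cat > bl.py <<'E'
from h import *
g=get_image('wrist');hsv=cv2.cvtColor(g,cv2.COLOR_RGB2HSV)
s=get_state();t=np.array(s['tcp_pos']);print(np.round(t,1),np.round(s['contact_force'],1))
F=np.array([-.466,-.885,0]);U=np.array([0,0,1.]);H=np.array([.884,-.466,0])
P=t+U*24
for th in (0,10,20,26):
    a=np.radians(th);z=F*np.sin(a)+U*np.cos(a);b=P-70*z
    print(th,'cap top',proj('wrist',b+113*z),'cap back edge',proj('wrist',b+113*z-19*(F*np.cos(a)-U*np.sin(a))),'base back',proj('wrist',b-26*(F*np.cos(a)-U*np.sin(a))))
m=(hsv[:,:,2]>150)&(hsv[:,:,1]<45)
for v in range(130,420,10):
    x=np.flatnonzero(m[v,150:420])+150
    if len(x):
        runs=np.split(x,np.flatnonzero(np.diff(x)>3)+1);print(v,[(r[0],r[-1],int(g[v,r].mean())) for r in runs if len(r)>5])
E
python3 bl.py
```

```text
[559.4 -34.5 228.4] [-5.2  5.2 27.7]
0 cap top [278.  420.1] cap back edge [279.  359.1] base back [276.7 199.6]
10 cap top [277.6 439.9] cap back edge [278.6 393.1] base back [277.  180.2]
20 cap top [277.2 453.7] cap back edge [278.3 423.4] base back [277.4 162. ]
26 cap top [277. 459.] cap back edge [278. 439.] base back [277.7 151.8]
130 [(np.int64(205), np.int64(241), 212), (np.int64(259), np.int64(395), 175), (np.int64(405), np.int64(419), 250)]
140 [(np.int64(206), np.int64(226), 199), (np.int64(254), np.int64(311), 149), (np.int64(328), np.int64(394), 175), (np.int64(403), np.int64(419), 245)]
150 [(np.int64(206), np.int64(221), 186), (np.int64(250), np.int64(312), 149), (np.int64(335), np.int64(393), 174)]
160 [(np.int64(207), np.int64(218), 170), (np.int64(246), np.int64(309), 150), (np.int64(339), np.int64(403), 169)]
170 [(np.int64(207), np.int64(217), 170), (np.int64(247), np.int64(309), 150), (np.int64(340), np.int64(407), 168)]
180 [(np.int64(241), np.int64(312), 150)]
190 [(np.int64(241), np.int64(314), 154)]
200 [(np.int64(240), np.int64(302), 180), (np.int64(314), np.int64(319), 150)]
210 [(np.int64(233), np.int64(317), 177)]
220 [(np.int64(231), np.int64(320), 178)]
230 [(np.int64(230), np.int64(322), 179)]
240 [(np.int64(228), np.int64(326), 180)]
250 [(np.int64(226), np.int64(328), 181)]
260 [(np.int64(224), np.int64(330), 182)]
270 [(np.int64(222), np.int64(332), 188)]
280 [(np.int64(219), np.int64(335), 198)]
290 [(np.int64(218), np.int64(339), 210)]
300 [(np.int64(214), np.int64(342), 220)]
310 [(np.int64(211), np.int64(343), 229)]
320 [(np.int64(219), np.int64(342), 238)]
330 [(np.int64(222), np.int64(281), 234), (np.int64(285), np.int64(328), 234)]
340 []
```

```bash
python3 - <<'E'
from h import *
s=get_state();t=np.array(s['tcp_pos'])
F=np.array([-.466,-.885,0]);U=np.array([0,0,1.]);H=np.array([.884,-.466,0])
p,Rm,e=cam('wrist')
def pj(P):
    c=(P-e)@Rm;x=c[:,:2]/c[:,2:];x*=1+p['k1']*(x**2).sum(1)[:,None];return x*[p['fx'],p['fy']]+[p['cx'],p['cy']]
ph=np.linspace(0,2*np.pi,181)
print('obs', {210:84,220:89,230:92,240:98,250:102,260:106,270:110,280:116,290:121,300:128,310:132})
for th in (0,8,16,26):
  for hp,dz in ((66,24),(74,28)):
    a=np.radians(th);z=F*np.sin(a)+U*np.cos(a);f=F*np.cos(a)-U*np.sin(a);b=t+U*dz-hp*z
    pts=np.concatenate([pj(b+h*z+26*(np.cos(ph)[:,None]*f+np.sin(ph)[:,None]*H)) for h in np.linspace(0,75,76)])
    m=np.zeros((700,700),np.uint8);cv2.fillConvexPoly(m,cv2.convexHull(pts.astype(np.int32)),1)
    w=m.sum(1);print(th,hp,'top',np.flatnonzero(w)[0],[int(w[v]) for v in range(210,320,10)])
C=np.array([570,-13.4,201]);a=np.radians(26);f=F*np.cos(a)-U*np.sin(a)
print('rim back/sides/front',pj(np.array([C-33*f,C+33*H,C-33*H,C+33*f,C-27.5*f])).round())
E
```

```text
obs {210: 84, 220: 89, 230: 92, 240: 98, 250: 102, 260: 106, 270: 110, 280: 116, 290: 121, 300: 128, 310: 132}
0 66 top 201 [60, 80, 93, 100, 106, 113, 119, 125, 131, 138, 144]
0 74 top 199 [65, 84, 93, 100, 106, 113, 119, 125, 131, 138, 144]
8 66 top 187 [90, 98, 103, 109, 113, 119, 123, 128, 133, 138, 143]
8 74 top 182 [93, 99, 105, 109, 115, 119, 124, 129, 134, 139, 144]
16 66 top 173 [103, 107, 111, 115, 119, 123, 127, 131, 135, 139, 143]
16 74 top 166 [105, 109, 113, 116, 120, 124, 128, 132, 136, 140, 144]
26 66 top 157 [112, 116, 119, 122, 125, 128, 131, 134, 137, 140, 143]
26 74 top 148 [114, 118, 120, 124, 126, 130, 132, 136, 138, 142, 144]
rim back/sides/front [[277. 159.]
 [345. 216.]
 [207. 215.]
 [275. 259.]
 [277. 170.]]
```

The width profile shows the bottle still near upright, about 4–5°, with its base on the front rim, so it slid without pivoting. I'll pre-tilt it by pushing its lower front side against the back of the holder's rim, then insert it already leaning.

```bash
python3 -m jog '[[[0,0,0.4,0,0],[0,0,0.5,0,0],[0,0,0.5,0,0],[0.33,0.63,0,0,0],[0.33,0.63,0,0,0],[0.34,0.64,0,0,0],[0,0,0,0,0],[0,0,-0.4,0,0],[0,0,-0.4,0,0],[0,0,-0.15,0,0],[0,0,0,0,0]]]' 20
python3 bl.py | head -1
python3 -m jog '[[[-0.07,-0.13,0,0,0],[-0.07,-0.13,0,0,0],[-0.07,-0.13,0,0,0],[0,0,0,0,0]]]'
python3 -m jog '[[[-0.07,-0.13,0,0,0],[-0.07,-0.13,0,0,0],[-0.05,-0.09,0,0,0],[0,0,0,0,0]]]'
```

```text
time: 29.97
tcp_pos: [595.9, 37.2, 239.8]
ee_rot: [-0.001, 0.854, 0.521, -0.002]
contact_force: [-1.1, 0.1, 0.7]
opening: 48.9
grip_force: 27.4
[596.8  37.4 241.1] [-0.6 -0.9  0.7]
time: 30.35
tcp_pos: [589.4, 21.9, 243.0]
ee_rot: [0.0, 0.854, 0.52, 0.002]
contact_force: [-0.4, 3.5, 0.8]
opening: 49.2
grip_force: 27.3
time: 30.68
tcp_pos: [581.7, 8.2, 243.0]
ee_rot: [0.0, 0.854, 0.521, 0.001]
contact_force: [0.8, 3.7, 4.8]
opening: 48.9
grip_force: 27.0
```

```bash
python3 -m jog '[[[0.02,0.05,0.2,0,0],[0,0,0.5,0,0],[0,0,0.4,0,0],[0,0,0,0,0]]]'
cat > tilt.py <<'E'
from h import *
g=get_image('wrist');hsv=cv2.cvtColor(g,cv2.COLOR_RGB2HSV)
s=get_state();t=np.array(s['tcp_pos']);print(np.round(t,1),np.round(s['contact_force'],1))
F=np.array([-.466,-.885,0]);U=np.array([0,0,1.]);H=np.array([.884,-.466,0])
p,Rm,e=cam('wrist')
def pj(P):
    c=(P-e)@Rm;x=c[:,:2]/c[:,2:];x*=1+p['k1']*(x**2).sum(1)[:,None];return x*[p['fx'],p['fy']]+[p['cx'],p['cy']]
ph=np.linspace(0,2*np.pi,181)
m=(hsv[:,:,2]>150)&(hsv[:,:,1]<45)
rows=range(140,330,10);o=[]
for v in rows:
    x=np.flatnonzero(m[v,150:420])+150;r=[len(q) for q in np.split(x,np.flatnonzero(np.diff(x)>3)+1) if len(q) and q[0]<278<q[-1]];o.append(r[0] if r else 0)
print('obs',o)
for th in (0,8,16,22,28):
    a=np.radians(th);z=F*np.sin(a)+U*np.cos(a);f=F*np.cos(a)-U*np.sin(a);b=t+U*24-68*z
    pts=np.concatenate([pj(b+h*z+26*(np.cos(ph)[:,None]*f+np.sin(ph)[:,None]*H)) for h in np.linspace(0,75,76)])
    k=np.zeros((700,700),np.uint8);cv2.fillConvexPoly(k,cv2.convexHull(pts.astype(np.int32)),1)
    w=k.sum(1);print(th,'top',np.flatnonzero(w)[0],[int(w[v]) for v in rows])
E
python3 tilt.py
```

```text
time: 31.02
tcp_pos: [583.4, 9.4, 288.8]
ee_rot: [0.002, 0.854, 0.52, 0.002]
contact_force: [0.6, 0.3, -0.7]
opening: 49.1
grip_force: 26.6
[582.6   9.3 287.2] [-0.5 -0.  -0.5]
obs [32, 64, 80, 102, 157, 165, 168, 109, 112, 114, 117, 119, 122, 125, 127, 129, 131, 134, 128]
0 top 200 [0, 0, 0, 0, 0, 0, 19, 63, 83, 93, 100, 107, 113, 119, 125, 131, 137, 144, 148]
8 top 185 [0, 0, 0, 0, 0, 50, 77, 91, 99, 103, 109, 113, 119, 123, 128, 133, 138, 142, 148]
16 top 170 [0, 0, 0, 16, 67, 87, 99, 103, 107, 111, 115, 119, 123, 127, 131, 135, 139, 142, 146]
22 top 160 [0, 0, 20, 70, 90, 102, 106, 110, 113, 116, 120, 123, 126, 130, 133, 136, 140, 143, 146]
28 top 151 [0, 0, 71, 94, 104, 108, 112, 114, 118, 120, 123, 126, 129, 132, 134, 137, 140, 143, 146]
```

```bash
python3 -m jog '[[[-0.35,-0.66,0,0,0],[-0.36,-0.66,0,0,0],[0,0,-0.3,0,0],[0,0,-0.35,0,0],[0,0,0,0,0],[0,0,0,0,0]]]'
cat > ax.py <<'E'
from h import *
o=np.array([586.5,17.6,129.2]);Z=np.array([-.204,-.388,.899]);H=np.array([.884,-.466,0]);Y=np.cross(Z,H)
for n in ['scene','wrist']:
    get_image(n)
    for t in ['bottle_mid','cup_mid']:
        for d in mark_of(n,t)[:3]:
            r=np.array(d['position'])-o
            if np.linalg.norm(r)<220: print(n,t,round(d['score'],2),np.round([r@H,r@Y,r@Z],1),np.round(d['position']))
s=get_state();t=np.array(s['tcp_pos']);r=t+[0,0,24]-o;print('G',np.round([r@H,r@Y,r@Z],1),np.round(t,1),np.round(s['contact_force'],1))
E
python3 ax.py
```

```text
time: 31.57
tcp_pos: [552.5, -43.2, 258.6]
ee_rot: [-0.001, 0.854, 0.521, -0.002]
contact_force: [0.1, 0.0, -1.1]
opening: 49.2
grip_force: 26.5
scene bottle_mid 0.83 [ -2.7   7.8 160.6] [555. -37. 277.]
scene cup_mid 0.87 [-2.2 -2.5 41.3] [575.   1. 165.]
wrist bottle_mid 0.92 [  1.1   3.4 160.7] [556. -42. 275.]
G [ -0.8   6.5 169.3] [554.  -42.5 260.2] [0.1 0.7 0.7]
```

```bash
python3 -m jog '[[[0,0,-0.2,0,0],[0.03,0.05,-0.2,0,0],[0.03,0.05,-0.2,0,0],[0,0,0,0,0]]]'; python3 -m jog '[[[0.03,0.05,-0.1,0,0],[0.02,0.05,-0.08,0,0],[0,0,0,0,0]]]'; python3 ax.py
```

```text
time: 32.2
tcp_pos: [554.9, -38.2, 233.5]
ee_rot: [-0.001, 0.853, 0.521, -0.001]
contact_force: [-0.7, -0.4, -1.3]
opening: 49.3
grip_force: 26.5
time: 32.45
tcp_pos: [557.8, -34.5, 227.8]
ee_rot: [-0.0, 0.854, 0.521, -0.0]
contact_force: [-0.3, 0.1, -1.5]
opening: 49.2
grip_force: 26.5
scene cup_mid 0.8 [-2.8 -2.8 40.3] [575.   1. 164.]
wrist bottle_mid 0.56 [  1.4  -6.6 126.6] [559. -37. 240.]
G [ -0.6   0.5 137.2] [558.1 -34.9 228.7] [-0.4 -0.7 -1.4]
```

```bash
python3 -m jog '[[[0.02,0.04,-0.09,0,0],[0.02,0.04,-0.09,0,0],[0.02,0.04,-0.09,0,0],[0,0,0,0,0]]]'; python3 -m jog '[[[0.02,0.04,-0.09,0,0],[0.02,0.04,-0.09,0,0],[0,0,0,0,0]]]';  python3 ax.py
```

```text
time: 33.08
tcp_pos: [560.2, -29.5, 216.8]
ee_rot: [-0.0, 0.854, 0.521, -0.0]
contact_force: [-0.2, 0.1, -1.9]
opening: 49.5
grip_force: 26.5
time: 33.33
tcp_pos: [561.9, -26.3, 209.7]
ee_rot: [-0.0, 0.854, 0.521, -0.0]
contact_force: [-0.9, -1.6, -1.3]
opening: 49.0
grip_force: 26.5
scene bottle_mid 0.98 [  2.2   0.2 106.3] [567. -24. 225.]
scene bottle_mid 0.54 [6.8 0.1 1.6] [592.  14. 131.]
scene cup_mid 0.91 [-3.4 -0.9 38.2] [575.   4. 163.]
wrist bottle_mid 0.96 [ -0.7  -3.8 109.6] [562. -28. 226.]
G [ -1.    0.8 116.9] [562.  -26.6 210.6] [-0.  -1.6 -1.1]
```

```bash
python3 -m jog '[[[0.02,0.04,-0.08,0,0],[0.02,0.04,-0.08,0,0],[0.02,0.04,-0.08,0,0],[0,0,0,0,0]]]'; python3 -m jog '[[[0.02,0.03,-0.06,0,0],[0,0,0,0,0]]]';  python3 ax.py
```

```text
time: 33.97
tcp_pos: [565.4, -23.4, 203.2]
ee_rot: [0.002, 0.854, 0.52, 0.0]
contact_force: [-3.8, -4.8, 16.2]
opening: 49.1
grip_force: 27.9
time: 34.13
tcp_pos: [566.1, -22.8, 202.4]
ee_rot: [0.003, 0.854, 0.52, 0.0]
contact_force: [-7.3, -5.7, 27.6]
opening: 49.0
grip_force: 29.8
scene bottle_mid 0.84 [ 3.3  4.4 99.5] [571. -19. 220.]
scene cup_mid 0.84 [-0.6 -1.  39.1] [578.   2. 164.]
wrist bottle_mid 0.96 [  1.4  -3.9 101.9] [565. -26. 219.]
G [  0.8   1.9 107.2] [566.1 -22.8 202.4] [-7.6 -6.8 27.5]
```

```bash
python3 -m jog '[[[0,0,0.06,0,0],[0,0,0,0,1],[0,0,0,0,1],[0,0,0,0,1],[0,0,0,0,1],[0,0,0,0,1],[0,0,0,0,1]]]';  python3 ax.py
python3 -m jog '[[[0,0,0.5,0,1],[0,0,0.8,0,1],[0,0,0.9,0,1],[0,0,0.6,0,1],[0,0,0,0,1],[0,0,0,0,1]]]'; python3 ax.py
```

```text
time: 35.02
tcp_pos: [565.1, -20.5, 200.5]
ee_rot: [-0.0, 0.854, 0.521, -0.0]
contact_force: [-0.2, 0.0, 0.3]
opening: 85.3
grip_force: 0.0
scene bottle_mid 0.6 [-1.1 -3.3 99.4] [564. -23. 217.]
scene cup_mid 0.82 [-2.1 -1.8 39.1] [576.   2. 164.]
wrist bottle_mid 0.83 [ -1.2  -9.3 100.7] [561. -28. 216.]
G [ -0.9   2.6 105.2] [565.3 -20.7 200.9] [-0.8  0.1  0.7]
time: 35.82
tcp_pos: [566.0, -20.7, 314.3]
ee_rot: [0.001, 0.854, 0.521, 0.001]
contact_force: [-0.5, 0.5, -1.1]
opening: 85.4
grip_force: 0.0
scene bottle_mid 0.94 [ -5.6  -3.2 101.4] [560. -22. 219.]
scene bottle_mid 0.15 [-27.1  -1.1  15.6] [559.  23. 143.]
scene cup_mid 0.73 [-2.5 -2.2 40.1] [575.   2. 164.]
scene cup_mid 0.33 [-27.8   0.4  15.7] [559.  25. 144.]
wrist bottle_mid 0.92 [ -1.4  -7.7 101.5] [561. -27. 217.]
G [ -1.4  50.7 205. ] [564.7 -20.9 311.7] [0.5 0.2 0.5]
```

```bash
python3 -m jog '[[[-0.13,-0.29,0,0,0],[-0.14,-0.29,0,0,0],[0,0,0,0,0],[0,0,0,0,0],[0,0,0,0,0],[0,0,0,0,0],[0,0,0,0,0],[0,0,0,0,0],[0,0,0,0,0],[0,0,0,0,0],[0,0,-0.4,0,0],[0,0,-0.2,0,0]]]' 20
python3 -m jog '[[[0.02,0.04,-0.1,0,0],[0.02,0.04,-0.1,0,0],[0.02,0.04,-0.1,0,0],[0,0,0,0,0]]]'
```

```text
time: 37.12
tcp_pos: [554.1, -43.9, 288.1]
ee_rot: [-0.0, 0.854, 0.521, -0.0]
contact_force: [-0.9, -0.4, -0.1]
opening: -0.1
grip_force: 0.0
time: 37.45
tcp_pos: [556.8, -38.5, 276.4]
ee_rot: [-0.0, 0.854, 0.521, -0.0]
contact_force: [0.3, -0.0, 0.8]
opening: -0.2
grip_force: 0.0
```

```bash
python3 -m jog '[[[0.01,0.02,-0.07,0,0],[0.01,0.02,-0.07,0,0],[0,0,0,0,0]]]'; python3 ax.py
```

```text
time: 37.7
tcp_pos: [557.6, -37.3, 271.0]
ee_rot: [-0.0, 0.854, 0.521, -0.0]
contact_force: [-0.4, -0.2, -1.0]
opening: 0.3
grip_force: 0.0
scene bottle_mid 0.92 [-0.6 -4.1 98.6] [564. -24. 216.]
scene cup_mid 0.89 [-2.1 -0.1 39.5] [576.   3. 165.]
wrist bottle_mid 0.73 [ -0.8  -7.2 100.1] [562. -27. 216.]
wrist cup_mid 0.2 [-12.9  24.7  14.2] [582.  38. 153.]
G [  0.3  16.9 176.8] [557.8 -37.6 271.5] [ 0.4 -0.7  0.6]
```

```bash
python3 -m jog '[[[0.01,0.01,-0.07,0,0],[0.01,0.01,-0.06,0,0],[0,0,0,0,0]]]'; python3 -m jog '[[[0.01,0.01,-0.06,0,0],[0,0,0,0,0]]]';python3 -m jog '[[[0.01,0.02,-0.06,0,0],[0,0,0,0,0]]]'; python3 ax.py
```

```text
time: 38.25
tcp_pos: [559.7, -38.1, 268.4]
ee_rot: [0.002, 0.854, 0.52, 0.001]
contact_force: [-2.1, -1.9, 15.0]
opening: 0.4
grip_force: 7.2
time: 38.42
tcp_pos: [560.8, -38.4, 267.8]
ee_rot: [0.003, 0.854, 0.52, 0.001]
contact_force: [-3.9, -4.2, 25.3]
opening: 0.0
grip_force: 12.5
time: 38.58
tcp_pos: [562.0, -38.7, 267.5]
ee_rot: [0.005, 0.854, 0.52, 0.002]
contact_force: [-7.6, -7.3, 36.0]
opening: 0.2
grip_force: 18.1
scene bottle_mid 0.69 [-3.3 -5.3 99.5] [561. -24. 216.]
scene cup_mid 0.6 [-3.3  1.  36.7] [576.   6. 163.]
wrist bottle_mid 0.76 [ -0.2 -11.6  97.7] [562. -29. 212.]
G [  4.5  16.2 172.8] [562.  -38.6 267.5] [-6.7 -6.3 35.8]
```

```bash
python3 -m jog '[[[0,0,0.4,0,0],[0,0,0.5,0,0],[0.5,-0.3,0,0,0],[0.6,-0.3,0,0,0],[0.6,-0.3,0,0,0],[0.6,-0.3,-0.3,0,0],[0.6,-0.2,-0.6,0,0],[0.1,0,-0.7,0,0],[0,0,-0.5,0,0],[0,0,0,0,0],[0,0,0,0,0]]]'
python3 ax.py
python3 - <<'E'
from h import *
for n in ['wrist','scene','top']:
    if n!='wrist': get_image(n)
    marks(n,['run_lever_tip'])
print(get_state()['tcp_pos'])
E
```

```text
time: 39.8
tcp_pos: [678.5, -91.5, 212.1]
ee_rot: [-0.001, 0.854, 0.521, -0.001]
contact_force: [0.3, 0.8, -0.0]
opening: -0.1
grip_force: 0.0
scene bottle_mid 0.95 [-4.4 -1.4 98.7] [562. -20. 217.]
scene bottle_mid 0.36 [6.1 0.9 1.5] [592.  15. 131.]
scene cup_mid 0.69 [-4.  -2.3 37.7] [574.   3. 162.]
wrist cup_mid 0.64 [-12.5  23.8  10.8] [583.  38. 149.]
G [133.4   0.6 122.1] [679.9 -91.5 215.1] [-0.1  0.2  0.7]
wrist run_lever_tip 0.84 [704. -64.  94.] [289.6 155.5]
scene run_lever_tip 0.42 [592. 235.  -0.] [198.6 276.9]
scene run_lever_tip 0.41 [698. -62.  90.] [269.4 174.3]
top run_lever_tip 0.59 [696. -60.  90.] [287.2 153.8]
[679.32609705 -91.5662842  213.70909648]
```

```bash
python3 -m jog '[[[0.09,-0.05,-0.6,0,0],[0,0,-0.8,0,0],[0,0,-0.8,0,0],[0,0,-0.7,0,0],[0,0,-0.5,0,0],[0,0,0,0,0]]]'
python3 -m jog '[[[0.1,0.2,0,0,0],[0.1,0.2,0,0,0],[0.1,0.2,0,0,0],[0.1,0.2,0,0,0],[0,0,0,0,0]]]'
python3 -m jog '[[[0.1,0.2,0,0,0],[0.1,0.2,0,0,0],[0.1,0.2,0,0,0],[0,0,0,0,0]]]'
```

```text
time: 40.85
tcp_pos: [679.2, -93.6, 72.3]
ee_rot: [-0.003, 0.854, 0.521, -0.004]
contact_force: [-0.6, 0.6, -0.6]
opening: -0.1
grip_force: 0.0
time: 41.27
tcp_pos: [701.1, -57.4, 79.2]
ee_rot: [0.0, 0.853, 0.522, 0.003]
contact_force: [-0.6, 0.1, 0.0]
opening: 0.2
grip_force: 0.0
time: 41.6
tcp_pos: [711.7, -34.0, 77.3]
ee_rot: [-0.001, 0.853, 0.522, 0.001]
contact_force: [-0.1, 0.6, 0.2]
opening: 0.1
grip_force: 0.0
```

```bash
python3 - <<'E'
from h import *
for n in ['wrist','scene','top']:
    get_image(n);marks(n,['run_lever_tip'])
s=get_state();print(s['tcp_pos'],s['contact_force'])
E
```

```text
wrist run_lever_tip 0.62 [732. -17.  92.] [302.3 244.5]
scene run_lever_tip 0.46 [727. -14.  90.] [248.7 175.9]
[710.73101532 -37.99627927  77.25366057] [-0.17662965  0.54663265 -0.14709704]
```

```bash
python3 -m jog '[[[0.05,0.09,0,0,0],[0.05,0.09,0,0,0],[0,0,0,0,0]]]'; python3 -m jog '[[[0.03,0.06,0,0,0],[0,0,0,0,0]]]'
```

```text
time: 42.15
tcp_pos: [713.5, -33.8, 77.2]
ee_rot: [0.001, 0.854, 0.52, -0.003]
contact_force: [-3.7, -5.7, 2.3]
opening: -0.2
grip_force: 3.3
time: 42.32
tcp_pos: [713.5, -33.7, 77.2]
ee_rot: [0.002, 0.854, 0.52, -0.005]
contact_force: [-5.8, -7.6, 5.4]
opening: 0.0
grip_force: 5.2
```

Lever is at its stop (force rising, no motion). I back off, retreat upward and check everything before handing in.

```bash
python3 -m jog '[[[-0.2,-0.38,0,0,0],[-0.3,-0.6,0,0,0],[-0.2,-0.4,0.5,0,0],[0,0,0.9,0,0],[0,-0.2,0.9,0,0],[0,-0.2,0.9,0,0],[0,0,0,0,0],[0,0,0,0,0]]]'
python3 ax.py
python3 - <<'E'
from h import *
for n in ['wrist','scene','top']:
    get_image(n);marks(n,['run_lever_tip','big_bottle','flask'])
s=get_state();print(s['time'],s['tcp_pos'],s['contact_force'])
E
```

```text
time: 42.98
tcp_pos: [689.8, -100.0, 208.4]
ee_rot: [0.002, 0.854, 0.52, 0.003]
contact_force: [-0.4, 0.5, -1.0]
opening: -0.3
grip_force: 0.0
scene bottle_mid 0.79 [-4.  -3.6 99.9] [561. -22. 217.]
scene cup_mid 0.94 [-1.6 -0.1 39.7] [577.   3. 165.]
G [143.3  -7.1 113.1] [687.3 -98.7 203.7] [-0.8 -0.1 -0.5]
wrist run_lever_tip 0.61 [730. -15.  90.] [275.2  65.6]
scene run_lever_tip 0.61 [725. -16.  86.] [249.7 177.2]
scene big_bottle 0.81 [ 431. -352.    1.] [413.  204.7]
scene flask 0.76 [595. 240.  -1.] [196.5 277.5]
top run_lever_tip 0.42 [725. -10.  87.] [266.9 142. ]
top big_bottle 0.86 [ 429. -351.    3.] [396.5 265.2]
top flask 0.85 [595. 245.  -0.] [168.  195.5]
43.8833 [688.05303788 -99.14548505 205.34191126] [0.15590193 0.08118639 0.10523336]
```

```bash
python3 -c "
from station import close_job; print(close_job())"
```

```text
the job is handed in; nothing more can be done
None
```

I handed the job in at about 44 s, and the judge returned no verdict. By camera marks and contact forces, the holder is locked in the socket, the small bottle is on its floor, the lever is fully back, and the larger bottle and flask have not moved.

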